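# Pin the stacked plate carriers with the rod parked in the tube rack

### The job

Take the red-knobbed locking rod from the middle of the crowded tube rack, reaching in through the gap so that the glass tubes are neither displaced nor leaned on. Push it down through the aligned holes of the two plate carriers stacked on the shaker, keeping hold of it until it is fully home with its knob flush on the upper lug, then let go. Leave the carriers stacked in place, and everything else where it is.

Things in the scene. Friction and masses are not known exactly. Their poses are not given: they have to be found in the camera images.
- rod: Locking rod: 16 mm steel shaft 85 mm long, foot chamfered (6 mm high, down to 8 mm wide), under a red cylindrical knob 26 mm wide, 45 mm tall; 130 mm in all, 120 to 240 g. Origin: centre of the foot, z up; knob underside at z = 85 mm. It starts loose in the rack's centre hole, foot 12 mm and knob 97 to 142 mm above the bench, lower than the tubes' tops.
- rack: Yellow block, 116 x 116 x 80 mm, fixed, with 3 x 3 holes (18 mm wide, 68 deep, 35 mm pitch along its x and y). Origin: centre of underside, z up. The rod is in the centre hole; all six holes at x = -35 and +35 mm hold tubes; the two at x = 0, y = -35 and +35 are empty: the only finger room is beside the rod along the rack's y axis, a lane 47 mm wide. Left or right, yaw to 80 degrees either way.
- shaker: White laboratory plate shaker, fixed, 225 mm (x: from 30 mm in front of the pin socket to 195 mm behind it) by 170 mm (y), platform top 60 mm above the bench. Origin: on the bench, straight below the socket; x away from its front, z up. Two plate carriers are stacked on it. Yaw up to 23 degrees either way.
- socket (a point): Centre of the mouth of the pin socket in the shaker's platform, 60 mm above the bench: a vertical blind hole 20 mm in diameter, 30 mm deep, hidden under the carriers' lugs and in line with their holes.
- pin_hole (a point): Centre of the mouth of the hole in the upper carrier's lug, on its top face, at the start 120 mm above the bench. This is where the rod goes in: the 20 mm hole runs straight down through both lugs (60 mm) into the socket (30 mm). The rod is fully home when the knob's underside rests on this face; its foot is then 35 mm above the bench.
- lower_carrier: Blue plate carrier, 600 g, loose on the shaker between low stops: a 44 x 44 x 30 mm lug with a vertical 20 mm through hole, and behind it (+x) a 148 x 100 mm tray with a white well plate. Origin: centre of the lug's underside, on the hole's axis; z up, x towards the tray. 60 mm above the bench.
- upper_carrier: Grey plate carrier, same sizes and mass, loose on top of the lower one between its tabs, 90 mm above the bench; the lug's top, 120 mm above the bench, is its highest part. Origin: centre of the lug's underside, on the hole's axis; z up, x towards the tray.
- timer: White bench timer, 55 x 70 x 20 mm, lying loose midway. Origin: centre of its underside. Bystander.
- bottle: Glass bottle with an orange cap, 70 mm diameter, 160 mm tall, loose at the left. Origin: centre of its underside. Bystander.
- cryobox: Black box with a purple lid, 100 x 100 x 55 mm, loose at the right. Origin: centre of its underside. Bystander.
- tube0: Capped glass culture tube, 16 mm diameter, 140 mm long overall; the top 30 mm is a blue cap 23 mm in diameter. Origin: centre of its rounded foot, z up along the tube. It stands loose in one of the rack's six filled holes, its top 152 mm above the bench.
- tube1: Capped glass culture tube, 16 mm diameter, 140 mm long overall; the top 30 mm is a green cap 23 mm in diameter. Origin: centre of its rounded foot, z up along the tube. It stands loose in one of the rack's six filled holes, its top 152 mm above the bench.
- tube2: Capped glass culture tube, 16 mm diameter, 140 mm long overall; the top 30 mm is a white cap 23 mm in diameter. Origin: centre of its rounded foot, z up along the tube. It stands loose in one of the rack's six filled holes, its top 152 mm above the bench.
- tube3: Capped glass culture tube, 16 mm diameter, 140 mm long overall; the top 30 mm is a blue cap 23 mm in diameter. Origin: centre of its rounded foot, z up along the tube. It stands loose in one of the rack's six filled holes, its top 152 mm above the bench.
- tube4: Capped glass culture tube, 16 mm diameter, 140 mm long overall; the top 30 mm is a green cap 23 mm in diameter. Origin: centre of its rounded foot, z up along the tube. It stands loose in one of the rack's six filled holes, its top 152 mm above the bench.
- tube5: Capped glass culture tube, 16 mm diameter, 140 mm long overall; the top 30 mm is a white cap 23 mm in diameter. Origin: centre of its rounded foot, z up along the tube. It stands loose in one of the rack's six filled holes, its top 152 mm above the bench.

How it is judged:
By the outcome, as a careful person would: the job done as asked, in the order asked, and still so for the second after the job is handed in, with the robot touching nothing.
It also fails if it takes over 51 s, if anything falls off the work surface, if the arm or the gripper's body presses on something with over 40 N, if the wrist force passes 120 N, or if a joint passes its speed limit or range.

### The arm

A 6-joint arm with a two-finger parallel gripper is mounted at the origin on the work surface. World frame = base frame: x ahead of the robot, y to its left, z up, the work surface at z = 0. Lengths are in m, angles in rad, forces in N, time in s.
With the tool pointing down it reaches from about 0.3 to 0.775 m from the base axis. Payload 14.6 kg.
Tool frame: the origin (TCP) lies midway between the tips of the shut fingers; the grasp point (between the pads) lies 19 mm behind it; z points along the fingers, y is the line along which they close (so a half turn about z gives the same grasp; the last joint's range is limited). The gripper opens to 94 mm and grips with 3 to 60 N. Pads are 16 mm wide; open, the fingers measure 119 mm over their backs; the gripper's body (75 mm by 177 mm) begins 78 mm behind the grasp point.
Start: joints at [1.261, 0.3, 1.521, -0, 1.321, -0.067], TCP at [0.132, 0.534, 0.177] pointing down, gripper open.
Joint ranges: [-3.03, 3.03], [-0.79, 2.21], [0.23, 2.52], [-1.04, 4.18], [0, 3.07], [-2.55, 2.55]. Speed limits (rad/s): [2.22, 2.22, 2.57, 3.14, 3.14, 3.14].

### API

Orientations are given as a 3x3 rotation matrix whose columns are the frame's x, y, z axes.
In Python, from cell import manip, eyes, ticket gives the robot as it stands.
- The arm moves only by the shell command python3 -m creep 'ROWS' [FORCE]. ROWS is JSON, one flat list of numbers, 5 for each row, row after row: the closure, from -1 (fully open) to 1 (shut), then the shift along the world's x, y, z each as a share of 250 mm, from -1 to 1, then the turn about the world's z as a share of 0.5 rad, from -1 to 1. A call has 1 to 10 rows; each row shifts and turns the commanded pose from where the row before left it; what a row does not reach is not made up. A row lasts 1/8 s, in which the tool goes at most 62.5 mm and 10.7 degrees, less where a joint would pass 70% of its speed; a pose out of reach is approached as far as the arm can. A call with a number of a shift or a turn outside -1 to 1 is refused whole. A call with a gripper value outside its range is refused whole. The fingers move at their own pace and stop on an object; FORCE is the grip in N (left out, the last holds). Time passes only in rows, so rows that do not move let the fingers close. It gives the time, the measured TCP pose, the force, the opening and the grip force at its end, in the units of the state.
- manip.sense(): the state, without advancing time (a new reading comes with each control period).
- eyes.snapshot(name): name is "scene" or "top" or "wrist"; returns a dict with "color" (384x512x3 uint8, red, green, blue), "range_z" (384x512 float32, m along the optical axis (not along the pixel's ray), 0 where there is no reading), "fx", "fy", "cx", "cy" (pixels), "R" (3x3) and "t" (3): a world point X has camera coordinates R X + t. Camera axes: x right, y down, z forward; pixel columns grow to the right and rows downward; lengths in m; the calibration is good to about 2 mm. A picture is of the moment at which its call begins.
- ticket.close_job(): hands the job in; it is judged then, once.
Trained networks look in a picture, given as the dict that the camera call returned (one of the last four; its "shot" number tells which), for a name from the list of things; names that differ only in an ending like _2 or _b are one class to them, and where a whole thing is asked for, a point or a joint stands for the part that bears it (a point fixed in the world has none). Each returns a list of dicts, best first, with "conf" (0 to 1); they miss things now and then, are a little off and sometimes report something else, mostly with a low value. They report only what shows in the picture. A call takes as long as a camera call.
- eyes.boxes_of(picture, thing): "location" ([x, y, z] in m, in the coordinates of the camera as it stood for that picture, good to about 4 mm: the middle of the surface that is visible of it).
- eyes.regions_of(picture, thing): "region" (384x512 bool, what is visible of it).
- eyes.tip_of(picture, thing): "location" ([x, y, z] in m, in the coordinates of the camera as it stood for that picture, good to about 4 mm: a listed point, or the origin of a listed thing).
The state is a dict: "t": time; "joints": joint angles; "qvel": joint speeds; "joint_efforts": joint torques, N m; "tcp_pos": TCP position; "orientation": TCP orientation; "contact_force": force on the tool from outside, world axes, zero at the start; "moment": the same for the moment, N m; "width": finger opening in m; "grasp_force": force on a finger pad.
Only numpy, scipy, OpenCV 4.12 (cv2) and the standard library are available. Lean on these libraries where they do the work, as an engineer would, in place of code of your own. Each camera call takes 0.05 s, during which the arm holds its last target. There are 200 camera calls.

## Working session

There is one attempt and no reset: what is moved stays moved. The work goes in short steps, Python scripts to look and compute and a shell command to move; the robot and the scene stay as the last step left them, time stands still between calls to the robot, and variables do not carry over. Pictures are saved under pics/ and viewed, at most 10 in all, crops included, and the job is handed in when it is done.

```bash
mkdir -p pics; cat > h.py <<'E'
import numpy as np, cv2
from cell import manip, eyes, ticket
def w(p,X): return p["R"].T@(np.array(X)-p["t"])
def save(p,n): cv2.imwrite(f"pics/{n}.png",p["color"][:,:,::-1])
def cloud(p):
    z=p["range_z"];v,u=np.indices(z.shape)
    X=np.stack([(u-p["cx"])/p["fx"]*z,(v-p["cy"])/p["fy"]*z,z],-1)
    return (X-p["t"])@p["R"]   # world
E
python3 - <<'E'
from h import *
np.set_printoptions(precision=4,suppress=True)
s=manip.sense();print(s["t"],s["tcp_pos"],s["orientation"],s["width"])
P={n:eyes.snapshot(n) for n in("scene","top")}
for n,p in P.items(): save(p,n)
for n,p in P.items():
  for t in("rod","rack","shaker","pin_hole","upper_carrier","lower_carrier","tube0","tube1","tube2","timer","bottle","cryobox"):
    print(n,t,[(round(d["conf"],2),w(p,d["location"])) for d in eyes.tip_of(p,t)[:3]])
print(manip.sense()["t"])
cv2.imwrite("pics/both.png",cv2.resize(np.hstack([P[n]["color"][:,:,::-1] for n in P]),(800,300)))
E
```

```text
0.0 [0.1321 0.5336 0.1762] [[-0.9707  0.2404 -0.0003]
 [ 0.2404  0.9707 -0.0011]
 [ 0.0001 -0.0012 -1.    ]] 0.09412319698102319
scene rod []
scene rack [(0.57, array([0.5901, 0.2058, 0.0008])), (0.5, array([0.6263, 0.2383, 0.0153]))]
scene shaker [(0.62, array([ 0.5745, -0.2547, -0.002 ]))]
scene pin_hole [(0.84, array([ 0.5756, -0.2541,  0.1208]))]
scene upper_carrier [(0.74, array([ 0.5069, -0.4791,  0.0037])), (0.72, array([ 0.5785, -0.2507,  0.0894]))]
scene lower_carrier [(0.71, array([ 0.579 , -0.2521,  0.0625]))]
scene tube0 [(0.64, array([0.4397, 0.0106, 0.0027])), (0.58, array([0.6231, 0.2389, 0.0137])), (0.56, array([0.5569, 0.2417, 0.0111]))]
scene tube1 [(0.64, array([0.4397, 0.0106, 0.0027])), (0.58, array([0.6231, 0.2389, 0.0137])), (0.56, array([0.5569, 0.2417, 0.0111]))]
scene tube2 [(0.64, array([0.4397, 0.0106, 0.0027])), (0.58, array([0.6231, 0.2389, 0.0137])), (0.56, array([0.5569, 0.2417, 0.0111]))]
scene timer [(0.77, array([0.4411, 0.0122, 0.0003]))]
scene bottle [(0.97, array([ 0.5056,  0.4727, -0.0035]))]
scene cryobox [(0.78, array([ 0.5104, -0.4769,  0.005
[... 507 characters left out ...]
.0607]))]
top tube0 [(0.56, array([0.6247, 0.2025, 0.0175])), (0.54, array([0.6206, 0.1643, 0.0143])), (0.49, array([0.6251, 0.2316, 0.0108]))]
top tube1 [(0.56, array([0.6247, 0.2025, 0.0175])), (0.54, array([0.6206, 0.1643, 0.0143])), (0.49, array([0.6251, 0.2316, 0.0108]))]
top tube2 [(0.56, array([0.6247, 0.2025, 0.0175])), (0.54, array([0.6206, 0.1643, 0.0143])), (0.49, array([0.6251, 0.2316, 0.0108]))]
top timer [(0.88, array([0.4386, 0.0087, 0.0005]))]
top bottle [(0.72, array([0.5901, 0.2042, 0.0013])), (0.56, array([0.5063, 0.4786, 0.001 ])), (0.41, array([0.6214, 0.1655, 0.0149]))]
top cryobox [(0.93, array([ 0.5085, -0.4771,  0.0014])), (0.26, array([0.5548, 0.2081, 0.0126]))]
1.3
```

View pics/both.png

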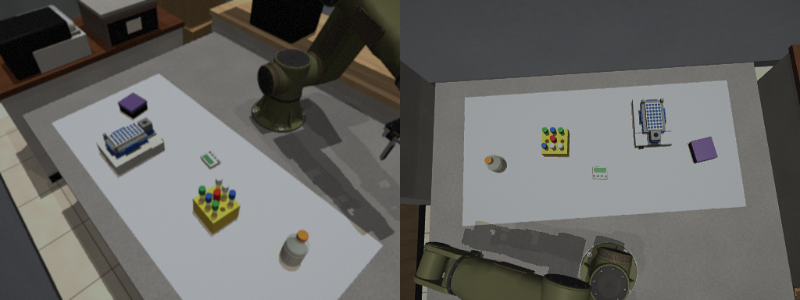

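```bash
python3 -m creep '[-1,0.1,-0.1,0.16,0, -1,0.17,-0.13,0.06,0, -1,0.17,-0.13,0.06,0, -1,0.17,-0.13,0.06,0, -1,0.17,-0.13,0.06,0, -1,0.17,-0.13,0.06,0, -1,0.17,-0.13,0.06,0, -1,0.17,-0.13,0.06,0, -1,0.17,-0.13,0.06,0, -1,0.17,-0.13,0.06,0]' 30
python3 - <<'E'
from h import *
p=eyes.snapshot("wrist");q=eyes.snapshot("top");s=manip.sense();print(s["t"],s["tcp_pos"],s["orientation"],s["contact_force"])
save(p,"w1")
print("cam",-p["R"].T@p["t"],p["fx"])
for t in("rod","rack","tube0"):
    print(t,[(round(d["conf"],2),w(p,d["location"]).round(4)) for d in eyes.tip_of(p,t)[:6]])
c=cloud(q)[80:220,150:250] if 0 else cloud(q)
X=c.reshape(-1,3);col=q["color"].reshape(-1,3)
for nm,cc in(("top",q),("wrist",p)):
    X=cloud(cc).reshape(-1,3);hsv=cv2.cvtColor(cc["color"],cv2.COLOR_RGB2HSV).reshape(-1,3)
    near=(np.hypot(X[:,0]-.59,X[:,1]-.204)<.085)
    m=near&(X[:,2]>.147)&(X[:,2]<.157)
    r=near&(X[:,2]>.136)&(X[:,2]<.147)&((hsv[:,0]<6)|(hsv[:,0]>174))&(hsv[:,1]>150)
    print(nm,m.sum(),r.sum(),np.median(X[r],0) if r.any() else 0)
    g=np.zeros((200,200),np.uint8);ij=((X[m][:,:2]-[.49,.104])*1000).astype(int);g[ij[:,0],ij[:,1]]=1
    g=cv2.morphologyEx(g,cv2.MORPH_CLOSE,np.ones((3,3)))
    n,l,st,ce=cv2.connectedComponentsWithStats(g)
    print([(st[i,4],(ce[i][::-1]/1000+[.49,.104]).round(4)) for i in range(1,n) if st[i,4]>30])
E
```

```text
t: 2.55
tcp_pos: [0.5409, 0.215, 0.3524]
orientation: [[-0.971, 0.24, 0.0], [0.24, 0.971, 0.0], [-0.0, 0.0, -1.0]]
contact_force: [-1.1, 1.1, 0.3]
width: 0.0942
grasp_force: 0.0
2.65 [0.5426873  0.21329087 0.35198717] [[-9.69656288e-01  2.44471100e-01  7.50688889e-04]
 [ 2.44470882e-01  9.69656563e-01 -3.71186990e-04]
 [-8.18654900e-04 -1.76402225e-04 -9.99999649e-01]] [ 0.05544954  0.45242534 -0.35930263]
cam [0.47082519 0.23218498 0.56061081] 311.0852809493444
rod [(0.54, array([0.5864, 0.204 , 0.0122])), (0.46, array([0.4363, 0.0155, 0.0011]))]
rack [(0.71, array([0.5876, 0.2002, 0.001 ]))]
tube0 [(0.87, array([0.5549, 0.2086, 0.008 ])), (0.81, array([0.554 , 0.2432, 0.0139])), (0.73, array([0.6228, 0.2043, 0.0127])), (0.66, array([0.6222, 0.2383, 0.0094])), (0.65, array([0.5477, 0.1732, 0.0097])), (0.64, array([0.6195, 0.1691, 0.0146]))]
top 61 0 0
[(np.int32(33), array([0.5496, 0.1762]))]
wrist 1278 202 [0.58592745 0.2031683  0.14208358]
[(np.int32(395), array([0.5488, 0.1719])), (np.int32(393), array([0.5514, 0.2068])), (np.int32(381), array([0.5538, 0.2415])), (np.int32(379), array([0.6183, 0.1666])), (np.int32(387), array([0.6208, 0.2018])), (np.int32(392), array([0.6235, 0.2364]))]
```

View pics/w1.png

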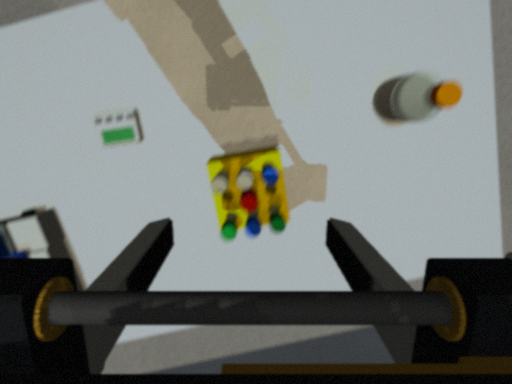

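```bash
python3 -m creep '[-1,0.09,-0.02,0,0.174, -1,0.09,-0.02,0,0.174, -1,0,0,-0.2,0, -1,0,0,-0.2,0, -1,0,0,-0.12,0,-1,0,0,0,0,-1,0,0,0,0]'
cat >> h.py <<'E'
def look(name):
    p=eyes.snapshot("wrist");save(p,name)
    X=cloud(p).reshape(-1,3);hsv=cv2.cvtColor(p["color"],cv2.COLOR_RGB2HSV).reshape(-1,3)
    near=(np.hypot(X[:,0]-.59,X[:,1]-.204)<.085)
    m=near&(X[:,2]>.147)&(X[:,2]<.157)
    r=near&(X[:,2]>.138)&(X[:,2]<.146)&((hsv[:,0]<6)|(hsv[:,0]>174))&(hsv[:,1]>150)
    if r.any():print(r.sum(),(X[r].min(0)+X[r].max(0))/2,np.ptp(X[r],0),np.median(X[r],0))
    g=np.zeros((200,200),np.uint8);ij=((X[m][:,:2]-[.49,.104])*1000).astype(int);g[ij[:,0],ij[:,1]]=1
    g=cv2.morphologyEx(g,cv2.MORPH_CLOSE,np.ones((3,3)))
    n,l,st,ce=cv2.connectedComponentsWithStats(g)
    print([(st[i,4],(ce[i][::-1]/1000+[.4905,.1045]).round(4)) for i in range(1,n) if st[i,4]>30])
    s=manip.sense();print(s["t"],s["tcp_pos"],s["orientation"][:,1],s["contact_force"])
    return p
E
python3 -c "
from h import *
look('w2')"
```

```text
t: 3.68
tcp_pos: [0.5848, 0.2071, 0.2237]
orientation: [[-0.998, 0.068, 0.002], [0.068, 0.998, 0.001], [-0.002, 0.001, -1.0]]
contact_force: [-0.1, 0.6, 0.2]
width: 0.0942
grasp_force: 0.0
476 [0.58665504 0.20428783 0.14119031] [0.02435888 0.02214942 0.00571178] [0.58583603 0.20439077 0.14216794]
[(np.int32(408), array([0.5496, 0.1724])), (np.int32(409), array([0.5522, 0.2071])), (np.int32(411), array([0.5549, 0.2417])), (np.int32(402), array([0.619 , 0.1673])), (np.int32(400), array([0.6217, 0.2021])), (np.int32(406), array([0.6242, 0.2367]))]
3.725 [0.5850155  0.20697844 0.22380477] [6.80625670e-02 9.97680591e-01 9.62335065e-04] [-0.03204022  0.01692514 -0.4784563 ]
```

View pics/w2.png

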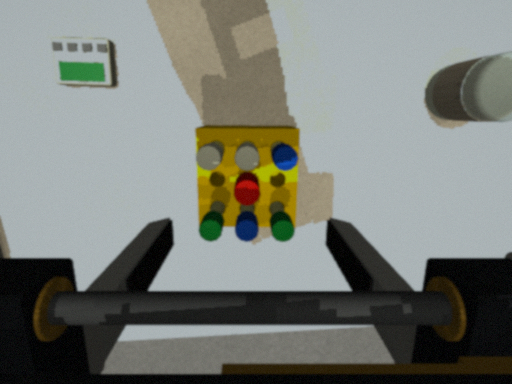

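```bash
python3 -m creep '[-1,0.008,-0.01,-0.08,-0.015, -1,0,0,-0.12,0, -1,0,0,-0.12,0, -1,0,0,-0.1,0, -1,0,0,-0.06,0, -1,0,0,0,0, -1,0,0,0,0]'
python3 -c "
from h import *
look('w3')"
```

```text
t: 4.6
tcp_pos: [0.5874, 0.2041, 0.1032]
orientation: [[-0.997, 0.076, 0.002], [0.076, 0.997, 0.001], [-0.002, 0.001, -1.0]]
contact_force: [-0.1, -1.5, 0.0]
width: 0.0941
grasp_force: 0.0
1317 [0.58681388 0.18636447 0.14114084] [0.02507356 0.05881483 0.0060618 ] [0.5857613  0.20441376 0.14210032]
[(np.int32(419), array([0.5498, 0.1723])), (np.int32(418), array([0.5524, 0.207 ])), (np.int32(425), array([0.555 , 0.2418])), (np.int32(53), array([0.5784, 0.1552])), (np.int32(55), array([0.5854, 0.2541])), (np.int32(63), array([0.6104, 0.1681])), (np.int32(63), array([0.6131, 0.2023])), (np.int32(67), array([0.6157, 0.2369]))]
4.65 [0.58736596 0.20405754 0.1031403 ] [7.61953079e-02 9.97092667e-01 6.98847237e-04] [ 1.16045423  0.0665302  -0.01054156]
```

View pics/w3.png

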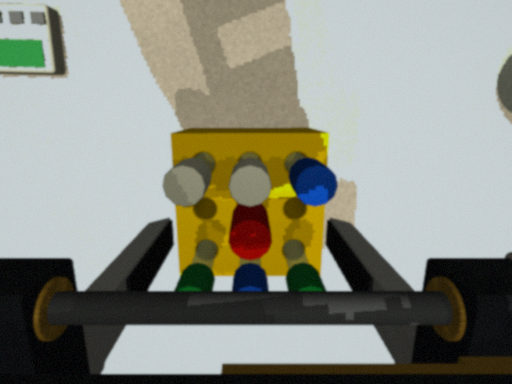

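The fingers straddle the lane, with the knob (250,235) centred between them and clear of the caps. Now I close.

```bash
python3 -m creep '[1,0,0,0,0, 1,0,0,0,0, 1,0,0,0,0, 1,0,0,0,0, 1,0,0,0,0, 1,0,0,0,0]' 40
```

```text
t: 5.4
tcp_pos: [0.5867, 0.2039, 0.1017]
orientation: [[-0.997, 0.076, -0.0], [0.076, 0.997, 0.0], [0.0, -0.0, -1.0]]
contact_force: [0.3, 0.8, 0.6]
width: 0.0372
grasp_force: 0.0
```

```bash
python3 -m creep '[1,0,0,0,0, 1,0,0,0,0, 1,0,0,0,0, 1,0,0,0,0]' 40
```

```text
t: 5.9
tcp_pos: [0.5867, 0.2039, 0.1017]
orientation: [[-0.997, 0.076, -0.0], [0.076, 0.997, 0.0], [0.0, 0.0, -1.0]]
contact_force: [-0.2, 0.1, 0.2]
width: 0.0251
grasp_force: 40.0
```

```bash
python3 -m creep '[1,0,0,0.04,0, 1,0,0,0.06,0, 1,0,0,0.1,0, 1,0,0,0.1,0, 1,0,0,0.12,0, 1,0,0,0.12,0, 1,0,0,0.14,0, 1,0,0,0.06,0,1,0,0,0,0]'
python3 - <<'E'
from h import *
np.set_printoptions(precision=4,suppress=True)
q=eyes.snapshot("top");look('w4')
for n in("pin_hole","upper_carrier","lower_carrier","shaker"):
    print(n,[(round(d["conf"],2),w(q,d["location"])) for d in eyes.tip_of(q,n)[:2]])
X=cloud(q);m=(X[...,2]>.112)&(X[...,2]<.128)&(np.hypot(X[...,0]-.578,X[...,1]+.252)<.05)
print(m.sum(),np.median(X[m],0),X[m].min(0),X[m].max(0))
v,u=np.nonzero(m);print(u.min(),u.max(),v.min(),v.max())
save(q,"t2")
E
```

```text
t: 7.02
tcp_pos: [0.5869, 0.2039, 0.2874]
orientation: [[-0.997, 0.076, 0.001], [0.076, 0.997, 0.0], [-0.001, 0.0, -1.0]]
contact_force: [0.3, 0.4, -1.9]
width: 0.0247
grasp_force: 40.0
[(np.int32(405), array([0.5495, 0.1723])), (np.int32(407), array([0.552 , 0.2071])), (np.int32(391), array([0.5544, 0.242 ])), (np.int32(393), array([0.619 , 0.1672])), (np.int32(398), array([0.6242, 0.2367]))]
7.125 [0.5864 0.2038 0.2854] [ 0.0762  0.9971 -0.0007] [-0.4284 -0.2468 -2.9738]
pin_hole [(0.8, array([ 0.5818, -0.2465,  0.1172]))]
upper_carrier [(0.84, array([ 0.5737, -0.2486,  0.0906]))]
lower_carrier [(0.5, array([ 0.5763, -0.2468,  0.0637]))]
shaker [(0.86, array([ 0.5822, -0.2505,  0.0004])), (0.45, array([0.5868, 0.2028, 0.0013]))]
213 [ 0.5887 -0.2507  0.1179] [ 0.5546 -0.2815  0.112 ] [ 0.6269 -0.2152  0.1267]
316 335 159 179
```

View pics/w4.png

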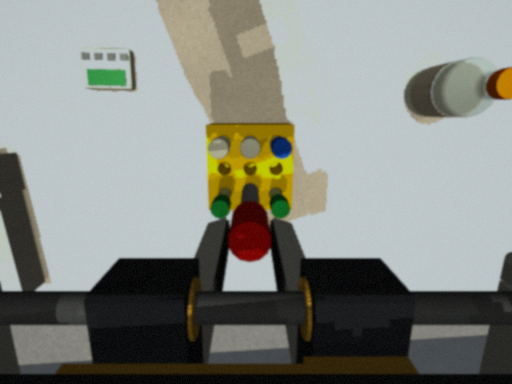

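```bash
python3 -m creep '[1,0,-0.1,0,0, 1,0,-0.18,0,0, 1,0,-0.18,0,0, 1,0,-0.18,0,0, 1,0,-0.18,0,0, 1,0,-0.18,0,0, 1,0,-0.18,0,0, 1,0,-0.18,0,0, 1,0,-0.14,0,0,1,0,0,0,0]'
cat >> h.py <<'E'
def hole(name,c=(.578,-.25)):
    np.set_printoptions(precision=4,suppress=True)
    p=eyes.snapshot("wrist");save(p,name)
    for n in("pin_hole","upper_carrier","lower_carrier"):
        print(n,[(round(d["conf"],2),w(p,d["location"])) for d in eyes.tip_of(p,n)[:2]])
    X=cloud(p);m=(X[...,2]>.115)&(X[...,2]<.126)&(np.hypot(X[...,0]-c[0],X[...,1]-c[1])<.04)
    xy=X[m][:,:2].astype(np.float32)
    print(m.sum(),"rect",cv2.minAreaRect(xy*1000),np.median(X[m],0))
    # hole: points below the lug top inside the lug -> rim from the top mask's internal contour
    g=np.zeros((200,200),np.uint8);ij=((xy-np.array(c)+.05)*2000).astype(int);g[ij[:,0],ij[:,1]]=255
    g=cv2.morphologyEx(g,cv2.MORPH_CLOSE,np.ones((5,5)))
    cs,h=cv2.findContours(g,cv2.RETR_CCOMP,cv2.CHAIN_APPROX_NONE)
    for k,a in enumerate(cs):
        if h[0][k][3]>=0 and cv2.contourArea(a)>200:
            (b,a2),r=cv2.minEnclosingCircle(a);print("hole",a2/2000-.05+c[0]+.00025,b/2000-.05+c[1]+.00025,"r",r/2000)
    s=manip.sense();print(s["t"],s["tcp_pos"],s["orientation"][:,1],s["contact_force"])
    return p,m
E
python3 - <<'E'
from h import *
p,m=hole("w5")
v,u=np.nonzero(m);a,b=int(np.median(v)),int(np.median(u))
cv2.imwrite("pics/w5b.png",np.hstack([cv2.resize(p["color"][:,:,::-1],(400,300)),cv2.resize(p["color"][max(a-50,0):a+50,max(b-60,0):b+60,::-1],(360,300))]))
E
```

```text
t: 8.57
tcp_pos: [0.5863, -0.1731, 0.2859]
orientation: [[-0.997, 0.079, -0.001], [0.079, 0.997, 0.0], [0.001, 0.0, -1.0]]
contact_force: [-1.1, 1.6, -1.2]
width: 0.0245
grasp_force: 40.0
pin_hole [(0.84, array([ 0.5744, -0.2499,  0.1171]))]
upper_carrier [(0.57, array([ 0.5788, -0.2527,  0.0886]))]
lower_carrier [(0.88, array([ 0.5796, -0.2484,  0.0573]))]
1133 rect ((575.4447631835938, -249.25538635253906), (44.53702926635742, 44.49205780029297), 88.8442611694336) [ 0.5745 -0.2489  0.1202]
hole 0.5748015136718749 -0.24836011505126954 r 0.011302207946777344
8.775 [ 0.5868 -0.1701  0.2867] [0.0752 0.9972 0.0001] [-1.1424 -0.3639 -0.6121]
```

View pics/w5b.png

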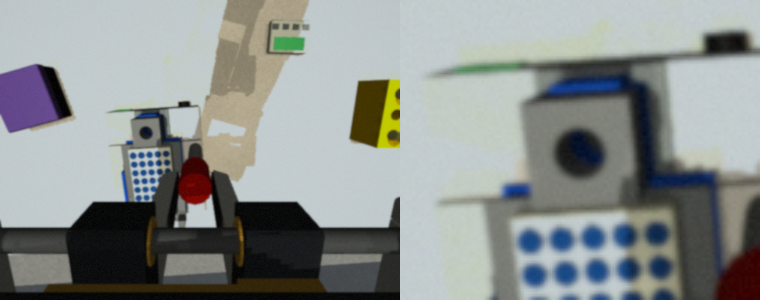

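```bash
python3 -m creep '[1,-0.016,-0.1,0,0, 1,-0.02,-0.14,0,0, 1,-0.01,-0.074,0,0, 1,0,0,-0.1,0, 1,0,0,-0.1,0, 1,0,0,-0.06,0,1,0,0,0,0,1,0,0,0,0]'
python3 - <<'E'
from h import *
p,m=hole("w6")
q=eyes.snapshot("scene")
hsv=cv2.cvtColor(p["color"],cv2.COLOR_RGB2HSV);X=cloud(p)
r=((hsv[...,0]<6)|(hsv[...,0]>174))&(hsv[...,1]>150)
z=manip.sense()["tcp_pos"][2]
t=r&(X[...,2]>z+.045)&(X[...,2]<z+.06)
print("knob top",t.sum(),np.median(X[t],0),X[t].min(0),X[t].max(0))
P=q["R"]@np.array([.575,-.249,.14])+q["t"];u,v=int(P[0]/P[2]*q["fx"]+q["cx"]),int(P[1]/P[2]*q["fy"]+q["cy"])
cv2.imwrite("pics/w6b.png",np.hstack([cv2.resize(p["color"][:,:,::-1],(400,300)),cv2.resize(q["color"][v-40:v+40,u-50:u+50,::-1],(375,300))]))
E
```

```text
t: 9.78
tcp_pos: [0.5757, -0.2496, 0.2229]
orientation: [[-0.997, 0.076, 0.001], [0.076, 0.997, -0.001], [-0.002, -0.001, -1.0]]
contact_force: [0.1, -0.1, -0.8]
width: 0.025
grasp_force: 40.0
pin_hole [(0.79, array([ 0.5725, -0.2492,  0.1217])), (0.75, array([ 0.5765, -0.2519, -0.0014]))]
upper_carrier [(0.58, array([ 0.5782, -0.2539,  0.0868]))]
lower_carrier [(0.79, array([ 0.5758, -0.2498,  0.0578]))]
1293 rect ((575.3129272460938, -249.27490234375), (43.99806594848633, 44.2276611328125), 89.11238098144531) [ 0.5689 -0.2481  0.1202]
9.975 [ 0.5754 -0.2497  0.2224] [ 0.0762  0.9971 -0.0004] [ 0.5268  0.6732 -1.9994]
knob top 19 [ 0.5716 -0.2614  0.2717] [ 0.5674 -0.2619  0.2701] [ 0.5751 -0.2363  0.2787]
```

View pics/w6b.png

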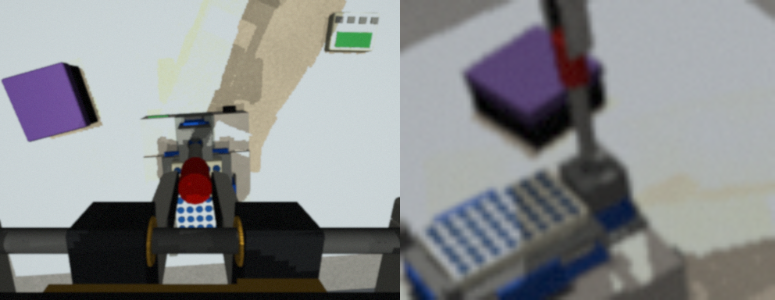

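Lug centre and rod agree to within 1 mm, and the rod looks upright. I'll lower it in steps and watch the force.

```bash
python3 -m creep '[1,0,0,-0.04,0, 1,0,0,-0.04,0, 1,0,0,-0.04,0, 1,0,0,0,0]'; python3 -m creep '[1,0,0,-0.03,0, 1,0,0,-0.03,0, 1,0,0,0,0]'
```

```text
t: 10.52
tcp_pos: [0.5749, -0.2494, 0.1905]
orientation: [[-0.997, 0.076, -0.002], [0.076, 0.997, 0.001], [0.002, 0.001, -1.0]]
contact_force: [0.1, -0.5, -1.0]
width: 0.0251
grasp_force: 40.0
t: 10.9
tcp_pos: [0.575, -0.2495, 0.176]
orientation: [[-0.997, 0.076, -0.001], [0.076, 0.997, 0.001], [0.001, 0.0, -1.0]]
contact_force: [0.3, 0.0, -0.8]
width: 0.0247
grasp_force: 40.0
```

```bash
python3 -m creep '[1,0,0,-0.04,0, 1,0,0,-0.04,0, 1,0,0,0,0]'; python3 -m creep '[1,0,0,-0.04,0, 1,0,0,-0.04,0, 1,0,0,-0.02,0,1,0,0,0,0]'
```

```text
t: 11.28
tcp_pos: [0.5748, -0.2494, 0.1555]
orientation: [[-0.997, 0.076, -0.002], [0.076, 0.997, 0.001], [0.002, 0.001, -1.0]]
contact_force: [-1.2, 0.5, -0.1]
width: 0.0248
grasp_force: 40.0
t: 11.78
tcp_pos: [0.5751, -0.2496, 0.1313]
orientation: [[-0.997, 0.076, -0.001], [0.076, 0.997, 0.0], [0.001, 0.0, -1.0]]
contact_force: [0.5, -0.2, -1.1]
width: 0.0245
grasp_force: 40.0
```

```bash
python3 -m creep '[1,0,0,-0.01,0, 1,0,0,-0.01,0, 1,0,0,0,0]'; python3 -m creep '[1,0,0,-0.004,0, 1,0,0,0,0]';python3 -m creep '[1,0,0,-0.004,0, 1,0,0,0,0]'
```

```text
t: 12.15
tcp_pos: [0.5752, -0.2496, 0.1266]
orientation: [[-0.997, 0.076, -0.0], [0.076, 0.997, 0.0], [0.0, 0.0, -1.0]]
contact_force: [0.2, -0.6, -2.0]
width: 0.0245
grasp_force: 40.0
t: 12.4
tcp_pos: [0.5752, -0.2497, 0.1257]
orientation: [[-0.997, 0.076, -0.0], [0.076, 0.997, -0.0], [0.0, -0.0, -1.0]]
contact_force: [0.6, 0.3, -1.0]
width: 0.025
grasp_force: 40.0
t: 12.65
tcp_pos: [0.5753, -0.2497, 0.1248]
orientation: [[-0.997, 0.076, 0.0], [0.076, 0.997, -0.0], [-0.0, -0.0, -1.0]]
contact_force: [-0.4, 0.5, -0.8]
width: 0.0252
grasp_force: 40.0
```

```bash
python3 -m creep '[1,0,0,-0.004,0, 1,0,0,0,0]'; python3 -m creep '[1,0,0,-0.004,0, 1,0,0,0,0]'
```

```text
t: 12.9
tcp_pos: [0.5755, -0.2497, 0.1247]
orientation: [[-0.997, 0.076, 0.001], [0.076, 0.997, -0.001], [-0.001, -0.0, -1.0]]
contact_force: [-1.9, 2.4, 5.4]
width: 0.0247
grasp_force: 40.0
t: 13.15
tcp_pos: [0.5758, -0.2498, 0.1247]
orientation: [[-0.997, 0.076, 0.002], [0.076, 0.997, -0.001], [-0.002, -0.001, -1.0]]
contact_force: [-2.9, 2.8, 12.9]
width: 0.025
grasp_force: 40.0
```

```bash
python3 -m creep '[1,0,0,0.006,0, 1,0,0,0,0, -1,0,0,0,0, -1,0,0,0,0, -1,0,0,0,0, -1,0,0,0,0, -1,0,0,0,0, -1,0,0,0,0]'; python3 -m creep '[-1,0,0,0.02,0, -1,0,0,0.06,0, -1,0,0,0.1,0, -1,0,0,0.14,0, -1,0,0,0.14,0, -1,0,0.1,0.1,0,-1,0,0.14,0,0,-1,0,0.14,0,0,-1,0,0,0,0,-1,0,0,0,0]'
python3 - <<'E'
from h import *
p,m=hole("w7")
q=eyes.snapshot("scene")
hsv=cv2.cvtColor(p["color"],cv2.COLOR_RGB2HSV);X=cloud(p)
t=((hsv[...,0]<6)|(hsv[...,0]>174))&(hsv[...,1]>150)&(X[...,2]>.15)&(X[...,2]<.2)
print("knob top",t.sum(),np.median(X[t],0))
P=q["R"]@np.array([.575,-.249,.14])+q["t"];u,v=int(P[0]/P[2]*q["fx"]+q["cx"]),int(P[1]/P[2]*q["fy"]+q["cy"])
cv2.imwrite("pics/w7b.png",np.hstack([cv2.resize(p["color"][:,:,::-1],(400,300)),cv2.resize(q["color"][v-40:v+40,u-50:u+50,::-1],(375,300))]))
E
```

```text
t: 14.15
tcp_pos: [0.5752, -0.2496, 0.1242]
orientation: [[-0.997, 0.076, 0.0], [0.076, 0.997, 0.0], [-0.0, 0.0, -1.0]]
contact_force: [0.6, 0.2, 0.2]
width: 0.0816
grasp_force: 0.0
t: 15.4
tcp_pos: [0.5753, -0.1552, 0.265]
orientation: [[-0.997, 0.076, 0.001], [0.076, 0.997, -0.0], [-0.001, -0.0, -1.0]]
contact_force: [0.8, -0.8, -0.8]
width: 0.0942
grasp_force: 0.0
pin_hole [(0.89, array([ 0.5736, -0.2493,  0.1182]))]
upper_carrier [(0.61, array([ 0.578 , -0.2543,  0.0855]))]
lower_carrier [(0.9, array([ 0.5756, -0.2477,  0.0568]))]
830 rect ((575.2333984375, -249.258056640625), (44.763916015625, 44.19326400756836), 88.88990020751953) [ 0.5653 -0.2393  0.1202]
15.6 [ 0.5752 -0.1554  0.2642] [ 0.0772  0.997  -0.    ] [0.4147 0.9655 0.3993]
knob top 545 [ 0.574  -0.2472  0.1649]
```

View pics/w7b.png

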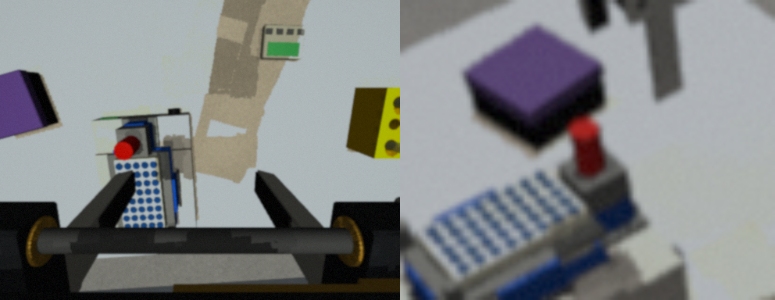

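The knob is flush on the upper lug: its top is at 0.165 m, as it must be when home. The carrier hasn't moved and the gripper is clear, so I'm handing in.

```bash
python3 -c "
from cell import ticket
print(ticket.close_job())"
```

```text
the job is handed in; nothing more can be done
None
```

The locking rod is fully home through both carriers with its knob flush on the upper lug, the rod is released, nothing else was seen to move, and the job was handed in at about 15.6 s.

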